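Open the child-resistant battery tub at the toy-shop counter

ROBOT

A 6-joint arm with a two-finger parallel gripper is mounted at the origin on the work surface. World frame = base frame: x ahead of the robot, y to its left, z up, the work surface at z = 0. Lengths are in m, angles in degrees, forces in N, time in s.
With the tool pointing down it reaches from about 0.4 to 0.825 m from the base axis. Payload 7 kg.
Tool frame: the origin (TCP) lies on the centre line of the jaws, within the pads' length; the fingertips stand 11 mm ahead of it and the grasp point (between the pads) lies 8 mm behind it; z points along the fingers, y is the line along which they close (so a half turn about z gives the same grasp; the last joint's range is limited). The gripper opens to 88 mm and grips with 3 to 60 N. Pads are 19 mm wide; open, the fingers measure 130 mm over their backs; the gripper's body (78 mm by 193 mm) begins 47 mm behind the grasp point.
Start: joints at [-51.675, 20.546, 0.682, 0, -70.136, -16.507], TCP at [0.251, -0.627, 0.238] pointing down, gripper open.
Joint ranges: [-176.03, 176.03], [-82.01, 121.73], [-58.28, 71.71], [-173.87, 95.51], [-174.79, -0.11], [-173.66, 173.66]. Speed limits (degrees/s): [136.94, 136.94, 172.46, 180, 180, 180].

INTERFACE

Orientations are given as [roll, pitch, yaw] about the fixed x, y, z axes, in that order (R = Rz(yaw) Ry(pitch) Rx(roll)).
In Python, from plant import r, capture, camera_model, job gives the robot as it stands.
- The arm moves only by the tool drive_tool, never from a script. Its argument "increments" is a list that holds one entry, the list of rows, each a list of 5 numbers: the gripper's target within -1 to 1 (fully open at 1, half-way at 0, shut at -1), then the shift along the tool's x, y, z scaled (see below), then the turn about the tool's z scaled (see below). In form: [[[gripper, tx, ty, tz, roll], ...]]. A call has 1 to 5 rows; each row is the pose to reach, as a shift and turn from the pose commanded when the call began, along the tool's axes at that moment, turning the shorter way round; what a row does not reach only later rows make up. The controller multiplies each number of a shift by 120 mm and each number of a turn by 360 degrees. A row lasts 1/8 s, in which the tool goes at most 62.5 mm and 10.7 degrees, less where a joint would pass 70% of its speed; a pose out of reach is approached as far as the arm can. A call with a number of a shift or a turn outside -1 to 1 is refused whole. A call with a gripper value outside its range is refused whole. The fingers move at their own pace and stop on an object; "squeeze" is the grip in N (left out, the last holds). Time passes only in rows, so rows that repeat a pose let the fingers close. It gives the time, the measured TCP pose, the force, the opening and the grip force at its end, in the units of the state.
- r.get_state(): the state, without advancing time (a new reading comes with each control period).
- capture(name): name is "side" or "top" or "wrist"; returns the picture (480x640x3 uint8, red, green, blue); there is no depth.
- camera_model(name): a dict with "camera_matrix" (3x3 intrinsics, pixels), "k1" (the pictures are not rectified: a ray, as slopes to the right and down, at radius r is drawn at 1 + k1 r^2 times it, then the intrinsics apply), "rvec" (rotation vector, rad) and "tvec" (3), from world to camera coordinates, as OpenCV has them. Camera axes: x right, y down, z forward; pixel columns grow to the right and rows downward; lengths in m; the calibration is good to about 2 mm. A picture is of the moment at which its call begins: read the wrist's pose just before it. camera_model takes no time and is no camera call; for the wrist camera it gives the pose at the moment of the call.
- job.close_job(): hands the job in; it is judged then, once.
The state is a dict: "time_s": time; "joints": joint angles; "qd": joint speeds; "joint_torque": joint torques, N m; "tcp_pos": TCP position; "eef_rot": TCP orientation; "contact_force": force on the tool from outside, world axes, zero at the start; "moment": the same for the moment, N m; "gripper_width": finger opening in m; "gripper_force": force on a finger pad.
Only numpy, scipy, OpenCV 4.12 (cv2) and the standard library are available. Lean on these libraries where they do the work, as an engineer would, in place of code of your own. Each camera call takes 0.05 s, during which the arm holds its last target. There are 200 camera calls.

TASK

Carry the square child-resistant battery tub, held by its body and never by its lid, to the opening stand and set it upright and fully down between the stand's rails, still closed, and let go. Then take the lid from above, press it down hard and, keeping it pressed, turn it anticlockwise until it is free, lift it off and lay it gently, top up, flat in the shallow metal tray. The open tub stays upright in the stand; do not tip it, and leave everything else on the counter where it is.

Things in the scene. Friction and masses are not known exactly. Their poses are not given: they have to be found in the camera images.
- tub: Grey plastic tub of coin cells, loose, 0.18 to 0.35 kg, weight even: square upright body 58 x 58 mm (sides along its x and y), 62 mm high, with a round neck under the lid. Origin: centre of the underside; z up. Closed, it is 93 mm high. The lid is narrower than the body (4 mm each side), so fingers coming straight down beside the lid reach the body's flat sides.
- lid: White round ribbed child-resistant lid, 50 mm across, 26 mm high, 40 g, closed on the tub at first. Origin: centre of its lower rim, 67 mm above the tub's origin when closed; z up. Closed, its x lies along the tub's x (3 degrees of play) and its rim is 5 mm above the body's flat shoulder: grip with fingertips 8 mm or more above the rim.
- lid_top (a point): Centre of the lid's top, 26 mm above its rim. Pressed, the lid goes down 5 mm on an inner spring (8 N at first, 16 N when the rim meets the shoulder). Only when 4 mm or more down does it turn, anticlockwise seen from above; clockwise is blocked. Keep it pressed: from 65 to 135 degrees of turn it is free and lifts straight off (aim for 80).
- stand: Dark steel opening stand, fixed: base plate 96 x 96 x 5 mm; two 8 mm thick rails along its x, 70 mm long, with a 64 mm wide channel between them; a stop closes the +x end, its face 33 mm from the centre; the -x end is open. Rails and stop reach 22 mm above the counter. Origin: centre of the underside. The tub fits any of four ways round, sides along the rails, and then cannot turn.
- seat (a point): The middle of the place for the tub on the stand's base plate, 5 mm above the counter, same axes as the stand: the tub's origin comes here.
- tray: Shallow aluminium tray, fixed, 140 x 140 mm outside, 10 mm high, walls and floor 4 to 5 mm thick. Origin: centre of the underside; z up.
- tray_in (a point): Centre of the tray's inner floor, 4 to 5 mm above the counter.
- skittle: Bystander: small wooden skittle, 38 mm across and 102 mm tall, standing. Origin: centre of the underside.
- toy_car: Bystander: wooden toy car 70 x 41 x 38 mm, length along x. Origin: underside centre.
- jar: Bystander: round jar 54 mm across and 70 mm high. Origin: underside centre.
- tape_roll: Bystander: cardboard roll lying flat, 60 mm across, 20 mm high. Origin: underside centre.
- card_box: Bystander: cardboard box 60 x 90 x 35 mm. Origin: underside centre.
- screwdriver: Bystander: screwdriver 150 mm long lying along its x. Origin: on its length, at the underside.
- puzzle_box: Bystander: flat blue box 70 x 100 x 30 mm. Origin: underside centre.
Mind the look-alikes: they are no part of the job. What is shaped like the tub but green is not meant.

How it is judged (in metres and radians):
On the way, in this order (a step that is already met when the one before it is completed fails the run):
1. the closed tub stands upright and fully down in the stand, let go (x of tub in the frame of seat between -0.015 and 0.01 m and y of tub in the frame of seat between -0.006 and 0.006 m and z of tub in the frame of seat below 0.003 m and angle between tub's own z axis and vertical below 0.07 rad and z of lid in the frame of tub below 0.07 m and angle between the x axis of lid and the x axis of tub, either way round below 0.15 rad and contact force between the fingers and tub below 0.2 N and linear speed of tub below 0.03 m/s), for 0.2 s.
2. the lid is pressed down and turned past its lock, the tub in the stand (x of tub in the frame of seat between -0.015 and 0.01 m and y of tub in the frame of seat between -0.006 and 0.006 m and z of tub in the frame of seat below 0.003 m and angle between tub's own z axis and vertical below 0.07 rad and z of lid in the frame of tub below 0.0645 m and angle between the x axis of lid and the x axis of tub, either way round above 0.6 rad), for 0.02 s.
At the end, for the whole second after the job is handed in: The open tub stands upright (4 degrees) on the stand's base (3 mm), its centre within 6 mm of the seat across the channel, 10 mm towards the stop and 15 mm away from it; the lid lies top up and flat (7 degrees) on the tray floor within 65 mm of its middle; both at rest, let go (x of tub in the frame of seat between -0.015 and 0.01 m and y of tub in the frame of seat between -0.006 and 0.006 m and z of tub in the frame of seat below 0.003 m and angle between tub's own z axis and vertical below 0.07 rad and horizontal distance between lid and tray_in below 0.065 m and height (world z) of lid below 0.01 m and angle between lid's own z axis and vertical below 0.12 rad and linear speed of each of lid, tub below 0.02 m/s and contact force between the fingers and lid below 0.1 N and contact force between the fingers and tub below 0.1 N); the robot touches nothing.
It fails at once if the lid is gripped while the tub is away from the stand (the tub is to be carried by its body) (contact force between the fingers and lid above 3 N and horizontal distance between tub and seat above 0.03 m).
It fails at once if the tub is tipped by more than 25 degrees (angle between tub's own z axis and vertical above 0.44 rad).
It fails at once if the lid is dropped or thrown (falls freely by more than about 25 mm) (linear speed of lid above 0.7 m/s and contact force between the fingers and lid below 0.1 N and contact force between lid and tub below 0.1 N).
It fails at once if a bystander is moved by more than 40 mm (distance of any of skittle, toy_car, jar, tape_roll, card_box, screwdriver, puzzle_box from where it was at the start of the episode above 0.04 m).
It also fails if it takes over 72 s, if anything falls off the work surface, if the arm or the gripper's body presses on something with over 40 N, if the wrist force passes 120 N, or if a joint passes its speed limit or range.

## Working session

There is one attempt and no reset: what is moved stays moved. The work goes in short steps, Python scripts to look and compute and a tool call to move; the robot and the scene stay as the last step left them, time stands still between calls to the robot, and variables do not carry over. Pictures are saved under pics/ and viewed, at most 10 in all, crops included, and the job is handed in when it is done.

Besides the shell and the picture viewer there is one more tool, called after "Emit:" by a JSON object that holds its "method" and its "body", one argument or row to a line. drive_tool: Moves the arm, as the interface text tells. Its arguments: {"type":"object","properties":{"increments":{"type":"array"},"squeeze":{"type":"number"}},"required":["increments"]}

```bash
mkdir -p pics; cat > h.py <<'E'
import numpy as np, cv2
from plant import r, capture, camera_model, job
def ray(cm,u,v):
    K=np.array(cm["camera_matrix"]);p=np.array([(u-K[0,2])/K[0,0],(v-K[1,2])/K[1,1]]);q=p.copy()
    for _ in range(30): q=p/(1+cm["k1"]*(q@q))
    R=cv2.Rodrigues(np.array(cm["rvec"],float).reshape(3))[0];t=np.array(cm["tvec"]).reshape(3)
    return -R.T@t, R.T@np.array([q[0],q[1],1])
def onz(cm,u,v,z):
    o,d=ray(cm,u,v); return o+d*(z-o[2])/d[2]
E
python3 - <<'E'
from h import *
for n in("top","side"):
    cv2.imwrite(f"pics/{n}0.png",capture(n)[:,:,::-1]); o,d=ray(camera_model(n),320,240); print(n,o.round(3),d.round(3))
s=r.get_state();print({k:np.round(s[k],3) for k in s})
E
```

```text
top [0.352 0.025 1.132] [ 0.224  0.011 -0.975]
side [ 0.099 -0.543  0.575] [ 0.525  0.65  -0.549]
{'time_s': np.float64(0.1), 'joints': array([-5.1677e+01,  2.0588e+01,  6.3900e-01, -1.8000e-02, -7.0135e+01,
       -1.6507e+01]), 'qd': array([ 0.025, -0.117,  0.096,  0.054,  0.045,  0.045]), 'joint_torque': array([-2.0000e-03, -5.8416e+01,  2.9375e+01,  7.0160e+00,  1.0000e-02,
       -0.0000e+00]), 'tcp_pos': array([ 0.251, -0.626,  0.237]), 'eef_rot': array([ 1.79916e+02, -8.00000e-03, -1.58189e+02]), 'contact_force': array([ 0.388, -0.05 ,  0.255]), 'moment': array([-0.012,  0.035,  0.007]), 'gripper_force': np.float64(0.0), 'gripper_width': np.float64(0.088)}
```

View pics/top0.png

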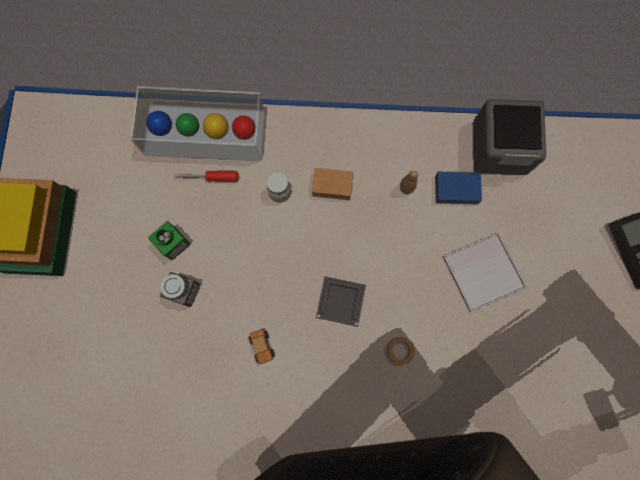

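View pics/side0.png

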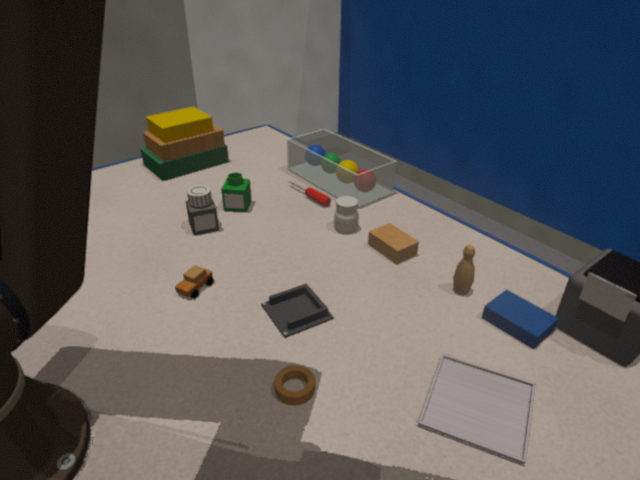

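Candidates (top picture):
- Grey square body with a white ribbed lid at (178,289). This is the tub.
- Green square look-alike without a lid at (170,240), not meant.
- Round jar with a pale top at (278,187), not the tub.

The stand is at (341,301) and the tray at (484,271). One close crop of tub and stand will check this.

```bash
python3 - <<'E'
from h import *
a=cv2.imread("pics/top0.png")
f=lambda x,y,w,h,s:cv2.resize(a[y:y+h,x:x+w],None,fx=s,fy=s,interpolation=cv2.INTER_CUBIC)
l=f(148,260,66,66,6); rr=f(308,268,66,66,6)
cv2.imwrite("pics/crop.png",np.hstack([l,rr]))
E
```

```text
(no output)
```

View pics/crop.png

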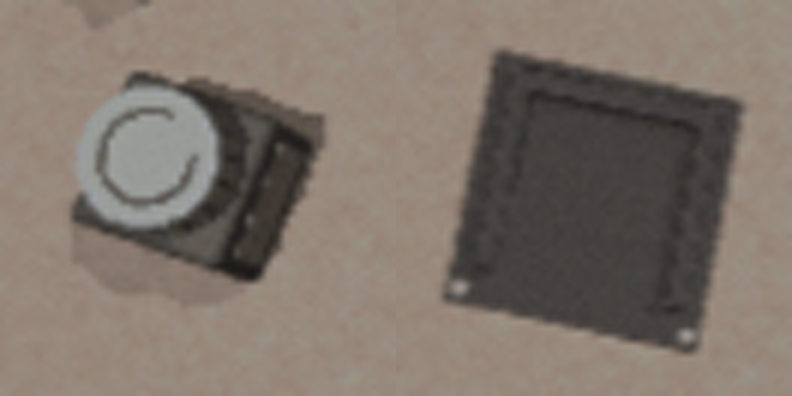

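The left crop shows the grey tub, its lid top centred at about (172.3,285.8). The shoulder corners are near (136,75), (75,210) and (230,263) in the crop. In the right crop the stand's base corners are clear, with the stop on the image-upper side and the open end and screws below.

```bash
cat >> h.py <<'E'
E
python3 - <<'E'
from h import *
cm=camera_model("top")
P=lambda X,Y,x0,y0,z:onz(cm,x0+(X+.5)/6-.5,y0+(Y+.5)/6-.5,z)
print("lid",P(148,157,148,260,.093).round(4))
sh=[P(X,Y,148,260,.062) for X,Y in((136,75),(75,210),(230,263),(278,125))]
print("shoulder",np.round(sh,4))
st=np.array([P(X-396,Y,308,268,.005) for X,Y in((495,50),(742,102),(695,352),(445,300))])
print("stand",st.round(4),st.mean(0).round(4))
ang=lambda v:np.degrees(np.arctan2(v[1],v[0])).round(1)
print("stand x dir",ang(st[0]-st[3]),ang(st[1]-st[2]),"y",ang(st[0]-st[1]),ang(st[3]-st[2]), [np.linalg.norm(st[i]-st[i-1]).round(4) for i in range(4)])
sh=np.array(sh);print("tub",ang(sh[2]-sh[1]),ang(sh[0]-sh[1]),ang(sh[3]-sh[2]))
for uv in((484,271),(444,262),(497,235),(525,284),(470,309),(260,346),(170,240),(278,182),(400,350)):print(uv,onz(cm,*uv,.01).round(3))
E
```

```text
lid [0.4774 0.3396 0.093 ]
shoulder [[0.5105 0.3566 0.062 ]
 [0.4611 0.3726 0.062 ]
 [0.4449 0.3158 0.062 ]
 [0.4949 0.304  0.062 ]]
stand [[ 0.5273  0.0244  0.005 ]
 [ 0.5121 -0.0699  0.005 ]
 [ 0.4178 -0.0552  0.005 ]
 [ 0.4323  0.0385  0.005 ]] [ 0.4724 -0.0155  0.005 ]
stand x dir -8.5 -8.8 y 80.8 81.2 [np.float64(0.0961), np.float64(0.0955), np.float64(0.0954), np.float64(0.0949)]
tub -105.9 -18.0 -13.3
(484, 271) [ 0.556 -0.337  0.01 ]
(444, 262) [ 0.572 -0.247  0.01 ]
(497, 235) [ 0.641 -0.368  0.01 ]
(525, 284) [ 0.531 -0.427  0.01 ]
(470, 309) [ 0.468 -0.304  0.01 ]
(260, 346) [0.364 0.158 0.01 ]
(170, 240) [0.592 0.382 0.01 ]
(278, 182) [0.745 0.144 0.01 ]
(400, 350) [ 0.371 -0.15   0.01 ]
```

```bash
cat >> h.py <<'E'
def go(pos,yaw,start=None):
    """print how far to go, call by call, in the axes/units of the moves (tool down)"""
    s=r.get_state(); p,y=start or (np.array(s["tcp_pos"]),s["eef_rot"][2])
    p=np.array(p,float);pos=np.array(pos,float)
    for _ in range(20):
        c,si=np.cos(np.radians(y)),np.sin(np.radians(y)); A=np.array([[c,si,0],[si,-c,0],[0,0,-1]])
        d=A.T@(pos-p)/.12; dy=(yaw-y+180)%360-180
        if abs(d).max()<.002 and abs(dy)<.2: break
        k=max(1,abs(d).max(),np.linalg.norm(d)*.12/.22); d=np.round(d/k,3); t=np.round(-np.clip(dy,-40,40)/360,4)
        print(d,t,"rows>=",np.ceil(max(np.linalg.norm(d)*.12/.0625,abs(t)*360/10.7))); p=p+A@d*.12; y-=t*360
    return p,y
E
python3 - <<'E'
from h import *
go([.44,-.04,.30],171.1)
E
```

```text
[-0.83   1.    -0.134] 0.0853 rows>= 3.0
[-0.158  1.    -0.104] 0.0 rows>= 2.0
[-0.159  1.    -0.104] 0.0 rows>= 2.0
[-0.158  1.    -0.104] 0.0 rows>= 2.0
[-0.125  0.787 -0.081] 0.0 rows>= 2.0
```

Emit:
{"method": "drive_tool", "body": {
  "increments": [
    [[1,-0.28,0.33,-0.045,0.028],[1,-0.55,0.66,-0.09,0.057],[1,-0.83,1,-0.134,0.0853],[1,-0.83,1,-0.134,0.0853]]
  ]
}}

```text
time_s: 0.6
tcp_pos: [0.2996, -0.4757, 0.2546]
eef_rot: [-180.0, 0.1, 171.1]
contact_force: [0.7, -0.7, 1.3]
gripper_width: 0.0876
gripper_force: 0.0
```

Emit:
{"method": "drive_tool", "body": {
  "increments": [
    [[1,-0.08,0.5,-0.05,0],[1,-0.158,1,-0.104,0],[1,-0.158,1,-0.104,0]]
  ]
}}

```text
time_s: 0.98
tcp_pos: [0.3371, -0.3603, 0.2669]
eef_rot: [-180.0, 0.1, 171.4]
contact_force: [0.6, -0.3, 0.6]
gripper_width: 0.0877
gripper_force: 0.0
```

Emit:
{"method": "drive_tool", "body": {
  "increments": [
    [[1,-0.08,0.5,-0.05,0],[1,-0.159,1,-0.104,0],[1,-0.159,1,-0.104,0]]
  ]
}}

```text
time_s: 1.35
tcp_pos: [0.3748, -0.2449, 0.2791]
eef_rot: [180.0, 0.1, 171.4]
contact_force: [0.2, -0.7, -0.2]
gripper_width: 0.0879
gripper_force: 0.0
```

Emit:
{"method": "drive_tool", "body": {
  "increments": [
    [[1,-0.08,0.5,-0.05,0],[1,-0.158,1,-0.104,0],[1,-0.158,1,-0.104,0]]
  ]
}}

```text
time_s: 1.72
tcp_pos: [0.4121, -0.1295, 0.2913]
eef_rot: [180.0, 0.0, 171.4]
contact_force: [0.1, -0.3, -0.4]
gripper_width: 0.0874
gripper_force: 0.0
```

Emit:
{"method": "drive_tool", "body": {
  "increments": [
    [[1,-0.06,0.4,-0.04,0],[1,-0.125,0.787,-0.081,0],[1,-0.125,0.787,-0.081,0],[1,-0.125,0.787,-0.081,0]]
  ]
}}

```text
time_s: 2.22
tcp_pos: [0.44, -0.0416, 0.3002]
eef_rot: [-180.0, -0.1, 171.1]
contact_force: [-0.0, 0.9, -0.1]
gripper_width: 0.0876
gripper_force: 0.0
```

```bash
python3 - <<'E'
from h import *
import json
cm=camera_model("wrist");json.dump({k:np.array(v).tolist() for k,v in cm.items()},open("cmA.json","w"))
cv2.imwrite("pics/wA.png",capture("wrist")[:,:,::-1]); o,d=ray(cm,320,240);print(o,d)
E
```

```text
[ 0.36894462 -0.02950698  0.44860118] [ 0.26648879 -0.03960226 -0.96304488]
```

View pics/wA.png

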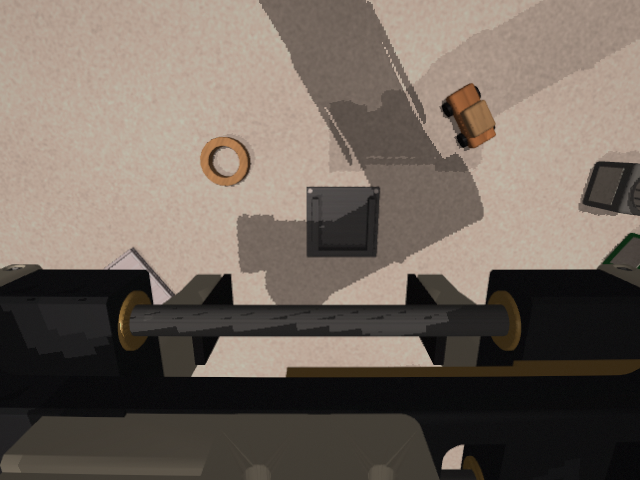

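The wrist picture shows the stand's base corners at about (307,187), (380,187), (379,257) and (306,257), with the stop on the lower side. I'll use these to cross-check the top camera and plan the way to the tub.

```bash
python3 - <<'E'
from h import *
import json
cm=json.load(open("cmA.json"))
c=np.array([onz(cm,*p,.005) for p in((306.5,186.5),(380,187),(379,257),(306,257))])
print(c.round(4),c.mean(0).round(4))
ang=lambda v:np.degrees(np.arctan2(v[1],v[0])).round(1)
print(ang(c[3]-c[0]),ang(c[2]-c[1]),ang(c[1]-c[0]),ang(c[2]-c[3]))
a=cv2.imread("pics/wA.png")[176:268,296:390]
b=cv2.convertScaleAbs(cv2.resize(a,None,fx=6,fy=6,interpolation=cv2.INTER_CUBIC),alpha=2.0,beta=10);cv2.imwrite("pics/wAc.png",b)
go([.41,.27,.25],164)
E
```

```text
[[ 0.4176 -0.054   0.005 ]
 [ 0.433   0.0404  0.005 ]
 [ 0.5282  0.0287  0.005 ]
 [ 0.5127 -0.0705  0.005 ]] [ 0.4729 -0.0138  0.005 ]
-9.9 -7.0 80.7 81.1
[0.257 1.    0.166] 0.0195 rows>= 3.0
[0.393 1.    0.172] 0.0 rows>= 3.0
[0.184 0.468 0.081] 0.0 rows>= 1.0
```

View pics/wAc.png

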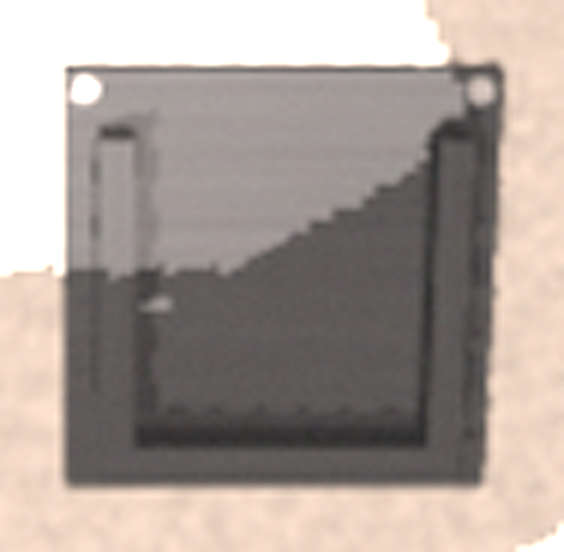

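The crop shows the base corners at (67,67), (500,66), (483,484) and (67,484). The inner top edges of the rails run from (136,140) to (136,440) and from (438,140) to (428,440).

```bash
python3 - <<'E'
from h import *
import json
cm=json.load(open("cmA.json"))
P=lambda X,Y,z:onz(cm,296+(X+.5)/6-.5,176+(Y+.5)/6-.5,z)
ang=lambda v:np.degrees(np.arctan2(v[1],v[0])).round(1)
c=np.array([P(*p,.005) for p in((67,67),(500,66),(483,484),(67,484))]);print(c.mean(0).round(4),ang(c[3]-c[0]),ang(c[2]-c[1]),ang(c[1]-c[0]),ang(c[2]-c[3]))
q=np.array([P(*p,.022) for p in((136,140),(438,140),(428,440),(136,440))]);print(q.round(4))
th=np.radians(-8.9);ex=np.array([np.cos(th),np.sin(th)]);ey=np.array([-ex[1],ex[0]])
for o in((.4724,-.0155),(.4724,-.0145)): print([((p[:2]-o)@ex*1000).round(1) for p in q],[((p[:2]-o)@ey*1000).round(1) for p in q],np.linalg.norm(c[1]-c[0]),np.linalg.norm(c[3]-c[0]))
E
```

```text
[ 0.4721 -0.0148  0.005 ] -9.4 -8.6 81.3 81.1
[[ 0.4334 -0.0409  0.022 ]
 [ 0.4432  0.0219  0.022 ]
 [ 0.5085  0.012   0.022 ]
 [ 0.4987 -0.0512  0.022 ]]
[np.float64(-34.6), np.float64(-34.6), np.float64(31.4), np.float64(31.5)] [np.float64(-31.2), np.float64(32.4), np.float64(32.8), np.float64(-31.2)] 0.09391207886153494 0.09514153118147553
[np.float64(-34.4), np.float64(-34.5), np.float64(31.6), np.float64(31.6)] [np.float64(-32.2), np.float64(31.4), np.float64(31.8), np.float64(-32.2)] 0.09391207886153494 0.09514153118147553
```

Emit:
{"method": "drive_tool", "body": {
  "increments": [
    [[1,0.08,0.33,0.05,0.01],[1,0.17,0.66,0.11,0.0195],[1,0.257,1,0.166,0.0195],[1,0.257,1,0.166,0.0195]]
  ]
}}

```text
time_s: 2.78
tcp_pos: [0.4278, 0.0833, 0.2803]
eef_rot: [-180.0, -0.0, 164.2]
contact_force: [1.4, -1.3, 0.9]
gripper_width: 0.0874
gripper_force: 0.0
```

Emit:
{"method": "drive_tool", "body": {
  "increments": [
    [[1,0.13,0.33,0.05,0],[1,0.26,0.66,0.11,0],[1,0.393,1,0.172,0],[1,0.393,1,0.172,0]]
  ]
}}

```text
time_s: 3.28
tcp_pos: [0.416, 0.2116, 0.2595]
eef_rot: [-179.9, -0.0, 164.1]
contact_force: [0.3, -0.9, -0.5]
gripper_width: 0.0876
gripper_force: 0.0
```

Emit:
{"method": "drive_tool", "body": {
  "increments": [
    [[1,0.09,0.24,0.04,0],[1,0.184,0.468,0.081,0],[1,0.184,0.468,0.081,0],[1,0.184,0.468,0.081,0]]
  ]
}}

```text
time_s: 3.78
tcp_pos: [0.4104, 0.2699, 0.2506]
eef_rot: [-180.0, -0.0, 164.0]
contact_force: [0.1, -0.1, -0.2]
gripper_width: 0.0875
gripper_force: 0.0
```

```bash
python3 - <<'E'
from h import *
import json
cm=camera_model("wrist");json.dump({k:np.array(v).tolist() for k,v in cm.items()},open("cmB.json","w"))
cv2.imwrite("pics/wB.png",capture("wrist")[:,:,::-1]); o,d=ray(cm,320,240);print(o,d)
E
```

```text
[0.34105936 0.2905354  0.39888139] [ 0.26089346 -0.07212486 -0.96269032]
```

View pics/wB.png

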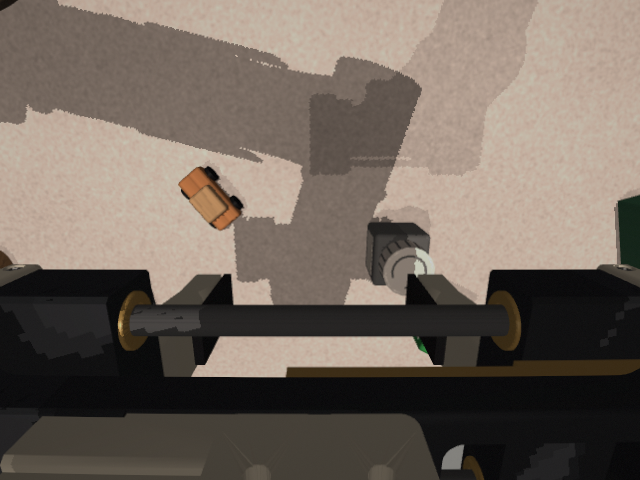

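The tub appears at about (400,253), with the lid partly behind the right finger, centred near (408,266). I'll enlarge it.

```bash
python3 - <<'E'
import cv2
a=cv2.imread("pics/wB.png")[212:302,356:446]
cv2.imwrite("pics/wBc.png",cv2.convertScaleAbs(cv2.resize(a,None,fx=6,fy=6,interpolation=cv2.INTER_CUBIC),alpha=1.6,beta=10))
E
```

```text
(no output)
```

View pics/wBc.png

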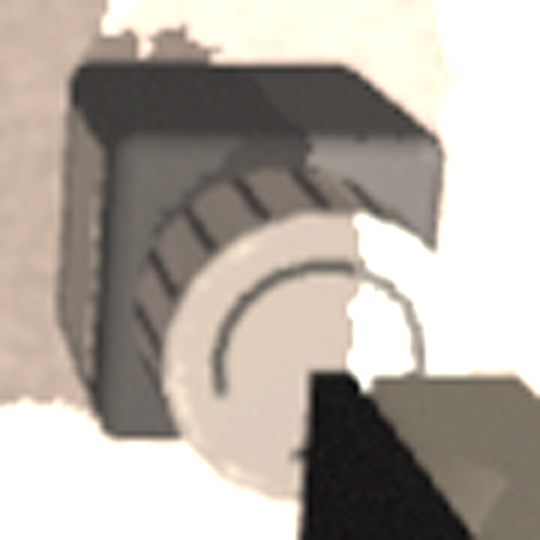

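The shoulder corners in the crop are TL (110,136), TR (440,145) and BL (103,435). The lid top circle is centred near (316,357).

```bash
python3 - <<'E'
from h import *
import json
cm=json.load(open("cmB.json"))
P=lambda X,Y,z:onz(cm,356+(X+.5)/6-.5,212+(Y+.5)/6-.5,z)
ang=lambda v:np.degrees(np.arctan2(v[1],v[0])).round(1)
print(P(316,357,.093))
c=np.array([P(*p,.062) for p in((108,135),(441,145),(102,436))]);print(c,ang(c[1]-c[0]),ang(c[2]-c[0]),(c[1]+c[2])/2,np.linalg.norm(c[1]-c[0]),np.linalg.norm(c[2]-c[0]))
c=[.4765,.340]
s=go([*c,.15],165);print();go([*c,.048],165,s)
E
```

```text
[0.47709613 0.34067253 0.093     ]
[[0.44138982 0.31988246 0.062     ]
 [0.45880988 0.37444127 0.062     ]
 [0.49508757 0.30590504 0.062     ]] 72.3 -14.6 [0.47694873 0.34017315 0.062     ] 0.05727234690595209 0.05548708558531609
[-0.369  0.713  0.839] -0.0027 rows>= 3.0

[-0.    0.    0.85] -0.0 rows>= 2.0
```

```bash
python3 - <<'E'
from h import *
s=go([.477,.3402,.15],164);print();go([.477,.3402,.048],164,s)
E
```

```text
[-0.373  0.716  0.839] 0.0 rows>= 3.0

[ 0.   -0.    0.85] 0.0 rows>= 2.0
```

Emit:
{"method": "drive_tool", "body": {
  "increments": [
    [[1,-0.19,0.36,0.3,0],[1,-0.373,0.716,0.6,0],[1,-0.373,0.716,0.839,0],[1,-0.373,0.716,0.839,0],[1,-0.373,0.716,0.839,0]]
  ]
}}

```text
time_s: 4.45
tcp_pos: [0.4771, 0.3413, 0.1514]
eef_rot: [179.9, 0.1, 164.1]
contact_force: [-0.3, 0.2, 0.4]
gripper_width: 0.0878
gripper_force: 0.0
```

Emit:
{"method": "drive_tool", "body": {
  "increments": [
    [[1,0,0,0.2,0],[1,0,0,0.4,0],[1,0,0,0.6,0],[1,0,0,0.8,0],[1,0,0,0.85,0]]
  ]
}}

```text
time_s: 5.08
tcp_pos: [0.4766, 0.3416, 0.0487]
eef_rot: [180.0, 0.0, 164.1]
contact_force: [0.1, -0.8, 0.5]
gripper_width: 0.0876
gripper_force: 0.0
```

Emit:
{"method": "drive_tool", "body": {
  "increments": [
    [[-0.3,0,0,0,0],[-0.3,0,0,0,0],[-0.3,0,0,0,0],[-0.3,0,0,0,0],[-0.3,0,0,0,0]]
  ],
  "squeeze": 20
}}

```text
time_s: 5.7
tcp_pos: [0.4765, 0.3415, 0.0485]
eef_rot: [-180.0, 0.0, 164.1]
contact_force: [-1.3, -2.2, 5.7]
gripper_width: 0.0581
gripper_force: 20.0
```

```bash
python3 - <<'E'
from h import *
s=go([.4765,.3415,.14],164.1);print();s=go([.4694,-.0145,.13],171.1,s);print();go([.4694,-.0145,.056],171.1,s)
E
```

```text
[-0.     0.    -0.762] -0.0 rows>= 2.0

[-0.264 -1.     0.029] -0.0195 rows>= 2.0
[-0.136 -1.     0.028] 0.0 rows>= 2.0
[-0.124 -0.915  0.026] 0.0 rows>= 2.0

[-0.    -0.     0.617] 0.0 rows>= 2.0
```

Emit:
{"method": "drive_tool", "body": {
  "increments": [
    [[-0.3,0,0,-0.1,0],[-0.3,0,0,-0.3,0],[-0.3,0,0,-0.5,0],[-0.3,0,0,-0.7,0],[-0.3,0,0,-0.762,0]]
  ],
  "squeeze": 30
}}

```text
time_s: 6.32
tcp_pos: [0.4768, 0.3423, 0.141]
eef_rot: [179.9, 0.0, 164.1]
contact_force: [0.6, -0.1, -3.8]
gripper_width: 0.0576
gripper_force: 30.0
```

Emit:
{"method": "drive_tool", "body": {
  "increments": [
    [[-0.3,-0.04,-0.15,0,-0.005],[-0.3,-0.12,-0.45,0.01,-0.01],[-0.3,-0.2,-0.75,0.02,-0.015],[-0.3,-0.264,-1,0.029,-0.0195]]
  ]
}}

```text
time_s: 6.82
tcp_pos: [0.4732, 0.216, 0.135]
eef_rot: [-179.9, -0.1, 171.1]
contact_force: [0.3, -1.0, -4.6]
gripper_width: 0.0575
gripper_force: 30.0
```

Emit:
{"method": "drive_tool", "body": {
  "increments": [
    [[-0.3,-0.04,-0.3,0.01,0],[-0.3,-0.08,-0.6,0.02,0],[-0.3,-0.12,-0.9,0.028,0],[-0.3,-0.136,-1,0.028,0]]
  ]
}}

```text
time_s: 7.32
tcp_pos: [0.4706, 0.0946, 0.1318]
eef_rot: [-180.0, -0.1, 171.0]
contact_force: [0.3, 0.2, -4.2]
gripper_width: 0.0575
gripper_force: 30.0
```

Emit:
{"method": "drive_tool", "body": {
  "increments": [
    [[-0.3,-0.04,-0.3,0.01,0],[-0.3,-0.08,-0.6,0.02,0],[-0.3,-0.11,-0.82,0.026,0],[-0.3,-0.124,-0.915,0.026,0],[-0.3,-0.124,-0.915,0.026,0]]
  ]
}}

```text
time_s: 7.95
tcp_pos: [0.4694, -0.0144, 0.1292]
eef_rot: [180.0, -0.0, 171.0]
contact_force: [0.3, 0.1, -3.2]
gripper_width: 0.0579
gripper_force: 30.0
```

```bash
python3 - <<'E'
from h import *
a=capture("wrist")[150:300,230:430,::-1]
b=capture("top")[250:350,280:400,::-1]
f=lambda x,s:cv2.convertScaleAbs(cv2.resize(x,s,interpolation=cv2.INTER_CUBIC),alpha=1.7,beta=10)
cv2.imwrite("pics/carry.png",np.hstack([f(a,(400,300)),f(b,(400,300))]))
go([.4694,-.0145,.056],171.1)
E
```

```text
[ 0.001 -0.007  0.611] 0.0 rows>= 2.0
```

View pics/carry.png

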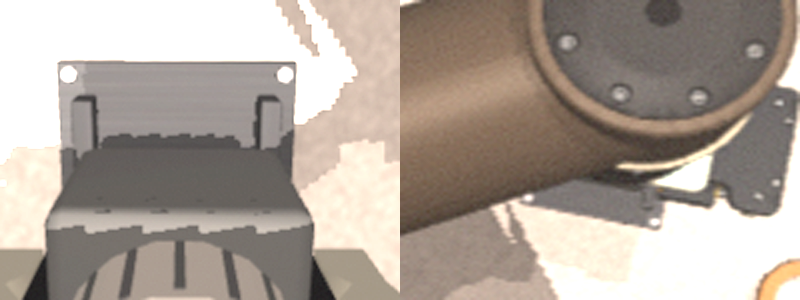

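The wrist crop shows the tub upright and aligned with the rails: channel mid at about column 177 and tub mid at about 179, so within about 1 mm. I'll lower it in stages.

Emit:
{"method": "drive_tool", "body": {
  "increments": [
    [[-0.3,0,-0.006,0.15,0],[-0.3,0,-0.006,0.3,0],[-0.3,0,-0.006,0.42,0],[-0.3,0,-0.006,0.45,0],[-0.3,0,-0.006,0.45,0]]
  ]
}}

```text
time_s: 8.68
tcp_pos: [0.4695, -0.0144, 0.0755]
eef_rot: [-180.0, 0.0, 171.2]
contact_force: [-0.1, -0.3, -3.1]
gripper_width: 0.0578
gripper_force: 30.0
```

Emit:
{"method": "drive_tool", "body": {
  "increments": [
    [[-0.3,0,0,0.03,0],[-0.3,0,0,0.06,0],[-0.3,0,0,0.09,0],[-0.3,0,0,0.11,0],[-0.3,0,0,0.11,0]]
  ]
}}

```text
time_s: 9.3
tcp_pos: [0.4691, -0.015, 0.0619]
eef_rot: [-180.0, -0.0, 171.1]
contact_force: [0.4, 0.5, -3.0]
gripper_width: 0.0582
gripper_force: 30.0
```

Entered the channel without contact. On down to the plate.

Emit:
{"method": "drive_tool", "body": {
  "increments": [
    [[-0.3,0,0,0.02,0],[-0.3,0,0,0.04,0],[-0.3,0,0,0.06,0],[-0.3,0,0,0.07,0],[-0.3,0,0,0.072,0]]
  ]
}}

```text
time_s: 9.93
tcp_pos: [0.4691, -0.015, 0.0536]
eef_rot: [-180.0, -0.0, 171.1]
contact_force: [-1.9, 0.8, 0.6]
gripper_width: 0.0577
gripper_force: 30.0
```

Emit:
{"method": "drive_tool", "body": {
  "increments": [
    [[-0.3,0,0,0.004,0],[-0.3,0,0,0.006,0],[0.2,0,0,0.006,0],[1,0,0,0.006,0],[1,0,0,0.006,0]]
  ]
}}

```text
time_s: 10.55
tcp_pos: [0.4698, -0.0148, 0.053]
eef_rot: [180.0, 0.1, 171.1]
contact_force: [-0.4, 0.4, 0.4]
gripper_width: 0.0722
gripper_force: 0.0
```

Emit:
{"method": "drive_tool", "body": {
  "increments": [
    [[1,0,0,0,0],[1,0,0,0,0],[1,0,0,-0.2,0],[1,0,0,-0.4,0],[1,0,0,-0.4,0]]
  ]
}}

```text
time_s: 11.18
tcp_pos: [0.4705, -0.0145, 0.1023]
eef_rot: [179.9, 0.2, 171.1]
contact_force: [-0.0, 0.4, -0.8]
gripper_width: 0.0874
gripper_force: 0.0
```

Emit:
{"method": "drive_tool", "body": {
  "increments": [
    [[1,0.006,-0.004,0.04,0],[1,0.006,-0.004,0.08,0],[1,0.006,-0.004,0.083,0],[1,0.006,-0.004,0.083,0],[0,0.006,-0.004,0.083,0]]
  ],
  "squeeze": 20
}}

```text
time_s: 11.8
tcp_pos: [0.4685, -0.0153, 0.0907]
eef_rot: [-180.0, -0.0, 171.1]
contact_force: [-0.3, -0.7, 0.9]
gripper_width: 0.0823
gripper_force: 0.0
```

Emit:
{"method": "drive_tool", "body": {
  "increments": [
    [[-0.5,0,0,0,0],[-0.5,0,0,0,0],[-0.5,0,0,0,0],[-0.5,0,0,0,0],[-0.5,0,0,0,0]]
  ],
  "squeeze": 55
}}

```text
time_s: 12.42
tcp_pos: [0.4685, -0.0151, 0.0908]
eef_rot: [180.0, 0.0, 171.1]
contact_force: [-1.0, 1.1, 0.3]
gripper_width: 0.0484
gripper_force: 55.0
```

Emit:
{"method": "drive_tool", "body": {
  "increments": [
    [[-0.5,0,0,0.012,0],[-0.5,0,0,0.024,0],[-0.5,0,0,0.036,0],[-0.5,0,0,0.042,0],[-0.5,0,0,0.042,0]]
  ]
}}

```text
time_s: 13.05
tcp_pos: [0.4688, -0.0152, 0.0868]
eef_rot: [180.0, 0.0, 171.1]
contact_force: [-5.0, 2.0, 14.1]
gripper_width: 0.0485
gripper_force: 55.0
```

Emit:
{"method": "drive_tool", "body": {
  "increments": [
    [[-0.5,0,0,0.01,0],[-0.5,0,0,0.018,0],[-0.5,0,0,0.018,0]]
  ],
  "squeeze": 60
}}

```text
time_s: 13.42
tcp_pos: [0.4689, -0.0152, 0.0857]
eef_rot: [180.0, 0.1, 171.2]
contact_force: [-10.0, 3.5, 27.8]
gripper_width: 0.0481
gripper_force: 60.0
```

Emit:
{"method": "drive_tool", "body": {
  "increments": [
    [[-0.5,0,0,0,-0.022],[-0.5,0,0,0,-0.044],[-0.5,0,0,0,-0.066],[-0.5,0,0,0,-0.088],[-0.5,0,0,0,-0.11]]
  ]
}}

```text
time_s: 14.05
tcp_pos: [0.4697, -0.0156, 0.0857]
eef_rot: [-179.9, 0.1, -149.0]
contact_force: [-4.3, -3.1, 22.3]
gripper_width: 0.0482
gripper_force: 60.0
```

Emit:
{"method": "drive_tool", "body": {
  "increments": [
    [[-0.5,0,0,0,-0.022],[-0.5,0,0,0,-0.044],[-0.5,0,0,0,-0.066],[-0.5,0,0,0,-0.088],[-0.5,0,0,0,-0.112]]
  ]
}}

```text
time_s: 14.68
tcp_pos: [0.4705, -0.0158, 0.0858]
eef_rot: [-179.8, 0.0, -108.6]
contact_force: [0.6, -6.5, 17.7]
gripper_width: 0.048
gripper_force: 60.0
```

Emit:
{"method": "drive_tool", "body": {
  "increments": [
    [[-0.5,0,0,0,-0.01],[-0.5,0,0,0,-0.01],[-0.5,0,0,0,-0.01]]
  ]
}}

```text
time_s: 15.05
tcp_pos: [0.4707, -0.0159, 0.0858]
eef_rot: [-179.8, 0.0, -105.3]
contact_force: [-0.1, -6.7, 17.2]
gripper_width: 0.0486
gripper_force: 60.0
```

```bash
python3 - <<'E'
from h import *
s=r.get_state();print(s["moment"],s["eef_rot"],s["joints"])
cv2.imwrite("pics/lid.png",cv2.convertScaleAbs(cv2.resize(capture("side")[220:350,220:370,::-1],(600,520),interpolation=cv2.INTER_CUBIC),alpha=1.7,beta=10))
E
```

```text
[-2.24674407  0.10241114  0.05395163] [-1.79751692e+02  2.21811809e-03 -1.05268413e+02] [ 22.22129964  10.57532601 -36.20174522   0.21890894 -43.02476402
 -37.64949484]
```

View pics/lid.png

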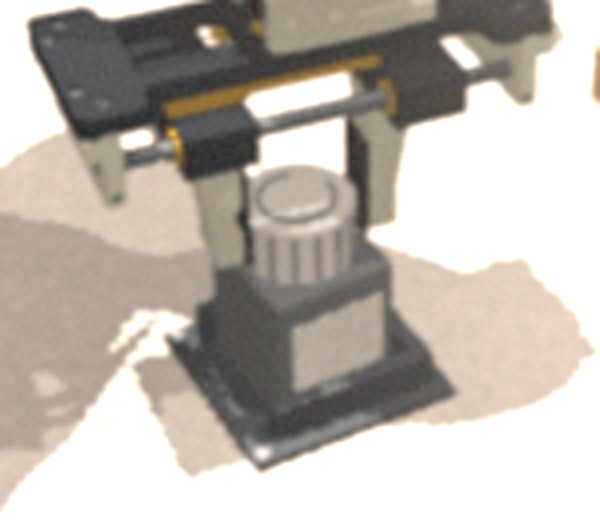

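The picture shows the tub fully down in the stand and upright, with the lid pressed and gripped. The gap in the lid's ring now faces away from the side camera, so the lid turned with the fingers by about 83°. Lifting slowly.

Emit:
{"method": "drive_tool", "body": {
  "increments": [
    [[-0.5,0,0,-0.02,0],[-0.5,0,0,-0.04,0],[-0.5,0,0,-0.06,0],[-0.5,0,0,-0.08,0],[-0.5,0,0,-0.1,0]]
  ]
}}

```text
time_s: 15.72
tcp_pos: [0.4676, -0.0154, 0.0951]
eef_rot: [179.9, -0.0, -105.4]
contact_force: [1.6, -0.2, -1.2]
gripper_width: 0.0484
gripper_force: 60.0
```

Emit:
{"method": "drive_tool", "body": {
  "increments": [
    [[-0.5,0,0,-0.08,0],[-0.5,0,0,-0.16,0],[-0.5,0,0,-0.24,0],[-0.5,0,0,-0.32,0],[-0.5,0,0,-0.34,0]]
  ]
}}

```text
time_s: 16.35
tcp_pos: [0.4688, -0.0151, 0.1373]
eef_rot: [-179.9, 0.1, -105.4]
contact_force: [-0.1, -0.6, -0.4]
gripper_width: 0.048
gripper_force: 60.0
```

```bash
python3 - <<'E'
from h import *
print(r.get_state()["contact_force"])
cv2.imwrite("pics/lift.png",cv2.convertScaleAbs(cv2.resize(capture("side")[200:350,210:410,::-1],(600,450),interpolation=cv2.INTER_CUBIC),alpha=1.7,beta=10))
p=r.get_state()["tcp_pos"]
s=go([p[0],p[1],.19],-105.3);print();s=go([.553,-.337,.14],-105.3,s);print()
E
```

```text
[-0.06240266 -0.63523522 -0.39105444]
[ 0.    0.   -0.44] -0.0002 rows>= 1.0

[ 1.    -0.577  0.174] 0.0 rows>= 3.0
[ 1.    -0.576  0.173] 0.0 rows>= 3.0
[ 0.402 -0.232  0.07 ] 0.0 rows>= 1.0
```

View pics/lift.png

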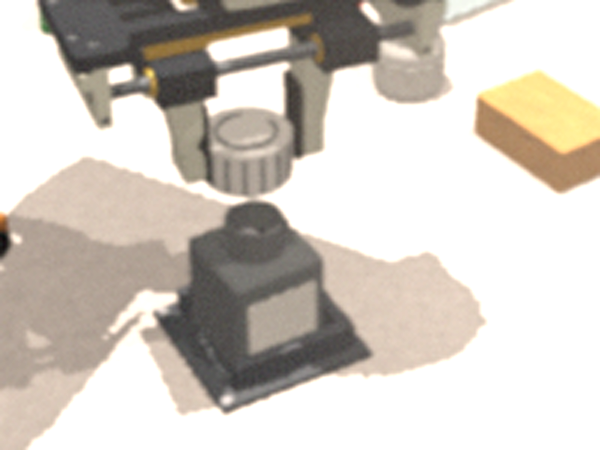

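The lid is off in the gripper and the open tub stands upright in the stand. Next is the tray, centred at about (0.553,-0.337).

Emit:
{"method": "drive_tool", "body": {
  "increments": [
    [[-0.5,0,0,-0.2,0],[-0.5,0,0,-0.44,0],[-0.5,0,0,-0.44,0]]
  ],
  "squeeze": 40
}}

```text
time_s: 16.77
tcp_pos: [0.4696, -0.015, 0.1909]
eef_rot: [-179.8, 0.1, -105.4]
contact_force: [0.5, 0.1, -0.8]
gripper_width: 0.0485
gripper_force: 40.0
```

Emit:
{"method": "drive_tool", "body": {
  "increments": [
    [[-0.5,0.25,-0.145,0.04,0],[-0.5,0.6,-0.35,0.1,0],[-0.5,1,-0.577,0.174,0],[-0.5,1,-0.577,0.174,0]]
  ]
}}

```text
time_s: 17.27
tcp_pos: [0.5025, -0.1522, 0.166]
eef_rot: [179.8, -0.1, -105.6]
contact_force: [-0.7, 1.1, -1.8]
gripper_width: 0.0481
gripper_force: 40.0
```

Emit:
{"method": "drive_tool", "body": {
  "increments": [
    [[-0.5,0.3,-0.17,0.05,0],[-0.5,0.65,-0.375,0.11,0],[-0.5,1,-0.576,0.173,0],[-0.5,1,-0.576,0.173,0]]
  ]
}}

```text
time_s: 17.77
tcp_pos: [0.5377, -0.2851, 0.1453]
eef_rot: [179.8, -0.0, -105.5]
contact_force: [-1.0, -0.3, -1.5]
gripper_width: 0.0483
gripper_force: 40.0
```

Emit:
{"method": "drive_tool", "body": {
  "increments": [
    [[-0.5,0.2,-0.116,0.035,0],[-0.5,0.35,-0.2,0.06,0],[-0.5,0.402,-0.232,0.07,0],[-0.5,0.402,-0.232,0.07,0]]
  ]
}}

```text
time_s: 18.27
tcp_pos: [0.5522, -0.3371, 0.1388]
eef_rot: [180.0, 0.0, -105.4]
contact_force: [0.5, 0.4, 0.8]
gripper_width: 0.0484
gripper_force: 40.0
```

Emit:
{"method": "drive_tool", "body": {
  "increments": [
    [[-0.5,0,0,0.2,0],[-0.5,0,0,0.4,0],[-0.5,0,0,0.6,0],[-0.5,0,0,0.8,0],[-0.5,0,0,0.86,0]]
  ]
}}

```text
time_s: 18.9
tcp_pos: [0.5514, -0.3363, 0.0348]
eef_rot: [179.9, 0.0, -105.3]
contact_force: [0.1, 0.3, -0.3]
gripper_width: 0.0485
gripper_force: 40.0
```

Emit:
{"method": "drive_tool", "body": {
  "increments": [
    [[-0.5,0,0,0,0],[-0.5,0,0,0,0]]
  ]
}}

```text
time_s: 19.15
tcp_pos: [0.553, -0.3374, 0.0372]
eef_rot: [-179.9, -0.0, -105.3]
contact_force: [-0.2, -0.2, -0.3]
gripper_width: 0.0487
gripper_force: 40.0
```

Emit:
{"method": "drive_tool", "body": {
  "increments": [
    [[-0.5,0,0,0.03,0],[-0.5,0,0,0.06,0],[-0.5,0,0,0.08,0],[-0.5,0,0,0.095,0],[-0.5,0,0,0.095,0]]
  ],
  "squeeze": 20
}}

```text
time_s: 19.77
tcp_pos: [0.5522, -0.3373, 0.0243]
eef_rot: [180.0, -0.0, -105.4]
contact_force: [-1.8, 0.1, -0.7]
gripper_width: 0.0488
gripper_force: 20.0
```

Emit:
{"method": "drive_tool", "body": {
  "increments": [
    [[-0.5,0,0,0.008,0],[-0.5,0,0,0.012,0],[-0.5,0,0,0.012,0]]
  ]
}}

```text
time_s: 20.15
tcp_pos: [0.5523, -0.3373, 0.0231]
eef_rot: [180.0, 0.0, -105.4]
contact_force: [0.3, 0.8, -0.9]
gripper_width: 0.0486
gripper_force: 20.0
```

Emit:
{"method": "drive_tool", "body": {
  "increments": [
    [[-0.5,0,0,0.004,0],[-0.5,0,0,0.008,0],[-0.5,0,0,0.012,0],[-0.5,0,0,0.012,0]]
  ]
}}

```text
time_s: 20.65
tcp_pos: [0.5524, -0.3373, 0.0228]
eef_rot: [-180.0, -0.0, -105.3]
contact_force: [-2.2, 2.2, 9.0]
gripper_width: 0.0486
gripper_force: 20.0
```

Contact with the tray floor. Releasing slowly, then straight up.

Emit:
{"method": "drive_tool", "body": {
  "increments": [
    [[0.2,0,0,-0.003,0],[0.5,0,0,-0.003,0],[1,0,0,-0.003,0],[1,0,0,-0.003,0],[1,0,0,-0.003,0]]
  ],
  "squeeze": 5
}}

```text
time_s: 21.28
tcp_pos: [0.5523, -0.3373, 0.0219]
eef_rot: [180.0, -0.0, -105.4]
contact_force: [-1.1, 0.0, -0.5]
gripper_width: 0.0852
gripper_force: 0.0
```

Emit:
{"method": "drive_tool", "body": {
  "increments": [
    [[1,0,0,0,0],[1,0,0,-0.1,0],[1,0,0,-0.3,0],[1,0,0,-0.6,0],[1,0,0,-0.9,0]]
  ]
}}

```text
time_s: 21.9
tcp_pos: [0.5523, -0.3374, 0.132]
eef_rot: [-180.0, -0.0, -105.4]
contact_force: [0.7, -0.8, -0.3]
gripper_width: 0.0877
gripper_force: 0.0
```

Emit:
{"method": "drive_tool", "body": {
  "increments": [
    [[1,0,0,-0.3,0],[1,0,0,-0.5,0],[1,0,0,-0.5,0],[1,0,0,-0.5,0]]
  ]
}}

```text
time_s: 22.4
tcp_pos: [0.552, -0.3371, 0.1902]
eef_rot: [-180.0, 0.0, -105.4]
contact_force: [0.2, -0.5, -0.5]
gripper_width: 0.0879
gripper_force: 0.0
```

```bash
python3 - <<'E'
from h import *
# numeric check from side view: lid-top ellipse (bright blob) in tray vs. expected projection
im=capture("side"); cm=camera_model("side");K=np.array(cm["camera_matrix"])
def pr(P):
    return cv2.projectPoints(np.array(P,float).reshape(-1,3),np.array(cm["rvec"],float),np.array(cm["tvec"],float),K,np.array([cm["k1"],0,0,0.]))[0].reshape(-1,2)
t=np.linspace(0,2*np.pi,60)
m=np.zeros((480,640),np.uint8);base=cv2.imread("pics/side0.png")
d=np.abs(im[:,:,::-1].astype(int)-base).max(2)
pts=[[.5524+.025*np.cos(a),-.3373+.025*np.sin(a),z] for a in t for z in(.0045,.0305)]
hull=cv2.convexHull(pr(pts).astype(np.float32));cv2.fillConvexPoly(m,hull.astype(int),1)
x,y,w,h=cv2.boundingRect(hull);print("bbox",x,y,w,h)
for yy in range(y-6,y+h+7,3): print("".join("%4d"%im[yy,xx].mean() for xx in range(x-8,x+w+9,4)))
E
```

```text
bbox 458 378 41 42
 148 146 148 147 147 164 165 124 107  98  84  86 104 109 111
 148 148 148 146 147 147 162 163 109 108 107 105  92  81  97
 152 150 146 147 148 145 125 133 154 106 108 107 106 106  93
 149 149 150 146 104  98 102 112 120 114 107 106 107 108 108
 152 152 148 125 100  93 122 142 142 118 119 107 105 105 107
 151 151 153 126 103 142 176 178 175  88 120 110 107 106 107
 152 144 105 123  86 168 178 178 177 121  92 123 105 108 107
 116  92  81 115 112 122 179 179 178 167  81 124 110 108 106
 108  88  73  88 121  83 141 179 178 179  96 125 107 109 108
 103  87  71  75 111 120  82 168 173 138 166 125 109 107 109
 111  91  63  65  84 110 122 117 168 173 181 146 110 112 109
 113  91  84  60  81  82  94 120 147 176 122  87 111 110 111
 111 110  89  69  80  82  77  87  74  89  81 103 108 109 110
 110 107  96  86  62  85  62  86  64  89  86 108 109 110 107
 110 111 110 108  81  85  62  91  74  80 104 122 108 108 109
 110 109 108 112 111 105  84  90  91  94 110 111 107 108 110
 108 109 109 109 109 113 111 110 109 110 108 110 111 111 130
 134 113 111 110 110 109 110 110 110 109 110 109 133 164 171
 166 107 112 112 109 111 108 109 108 109 128 153 167 166 166
```

The brightness profile shows the lid exactly in its expected outline: top disc with ring above, ribbed side below, so flat and top up.

```bash
python3 -c "
from plant import job
print(job.close_job())"
```

```text
the job is handed in; nothing more can be done
None
```

The job is handed in: the open tub stands upright in the stand and the lid lies flat, top up, in the tray, at 22 s of the 72 s limit. The hand-in call returned no verdict, so the result is from my own pictures and force readings.

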